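# Line up the pantry canisters by height

## Robot

A 6-joint arm with a two-finger parallel gripper is mounted at the origin on the work surface. World frame = base frame: x ahead of the robot, y to its left, z up, the work surface at z = 0. Lengths are in mm, angles in degrees, forces in N, time in s.
With the tool pointing down it reaches from about 350 to 850 mm from the base axis. Payload 8.1 kg.
Tool frame: the origin (TCP) lies midway between the tips of the shut fingers; the grasp point (between the pads) lies 19 mm behind it; z points along the fingers, y is the line along which they close (so a half turn about z gives the same grasp; the last joint's range is limited). The gripper opens to 85 mm and grips with 20 to 120 N. Pads are 22 mm wide; open, the fingers measure 114 mm over their backs; the gripper's body (76 mm by 85 mm) begins 54 mm behind the grasp point. The pads swing forward as they close: fully open they stand 13 mm farther back than shut.
Start: joints at [68.331, 7.471, 85.268, -0, 87.261, -4.893], TCP at [173.159, 574.475, 192.092] pointing down, gripper open.
Joint ranges: [-169.43, 169.43], [-51.17, 129.36], [1.28, 143.12], [-76.62, 256.62], [0, 156.53], [-152.29, 152.29]. Speed limits (degrees/s): [136.94, 136.94, 159.86, 180, 180, 180].

## Interface

Orientations are given as [roll, pitch, yaw] about the fixed x, y, z axes, in that order (R = Rz(yaw) Ry(pitch) Rx(roll)).
In Python, from bench import r gives the robot as it stands.
- The arm moves only by the tool apply_moves, never from a script. Its argument "steps" is a list of rows, each a list of 7 numbers: the opening, from -1 (shut) to 1 (fully open), then the shift along the tool's x, y, z in mm, then the turn, a rotation vector about the tool's x, y, z in units of 5 degrees (1.0 is 5 degrees). A call has exactly 8 rows; each row shifts and turns the commanded pose from where the row before left it, along the tool's axes as they then stand; what a row does not reach is not made up. A row lasts 1/10 s, in which the tool goes at most 50 mm and 8.59 degrees, less where a joint would pass 70% of its speed; a pose out of reach is approached as far as the arm can. A call is refused whole if a number of a shift passes 50 or a number of a turn 1, either way. A call with a gripper value outside its range is refused whole. The fingers move at their own pace and stop on an object; "squeeze" is the grip in N (left out, the last holds). Time passes only in rows, so rows that do not move let the fingers close, or fill a call up. It gives the time, the measured TCP pose, the force, the opening and the grip force at its end, in the units of the state.
- r.sense(): the state, without advancing time (a new reading comes with each control period).
- r.snapshot(name): name is "side" or "top" or "wrist"; returns a dict with "color" (480x640x3 uint8, blue, green, red), "depth" (480x640 float32, mm along the optical axis (not along the pixel's ray), 0 where there is no reading), "mtx" (3x3 intrinsics, pixels), "dist" ([k1, k2, p1, p2, k3] as OpenCV has them; the pictures are not rectified), "T" (4x4, takes a point from camera to world coordinates); the wrist camera has in their place "hand_eye" (4x4, takes a point from camera to tool coordinates, whose origin is the TCP and whose axes are the flange's). Camera axes: x right, y down, z forward; pixel columns grow to the right and rows downward; lengths in mm; the calibration is good to about 2 mm. A picture is of the moment at which its call begins: read the wrist's pose just before it.
- r.hand_in(): hands the job in; it is judged then, once.
The state is a dict: "time": time; "joint_pos": joint angles; "qd": joint speeds; "joint_efforts": joint torques, N m; "tool_pos": TCP position; "tcp_rot": TCP orientation; "ft_force": force on the tool from outside, world axes, zero at the start; "wrist_torque": the same for the moment, N m; "finger_gap": finger opening in mm; "grip_force": force on a finger pad.
Only numpy, scipy, OpenCV 4.12 (cv2) and the standard library are available. Lean on these libraries where they do the work, as an engineer would, in place of code of your own. Each camera call takes 0.05 s, during which the arm holds its last target. There are 200 camera calls.

## Task

Line the four steel canisters up on the oak riser in order of height, each standing in the middle of its own cork mat: the tallest at the end beside the utensil crock, stepping down to the shortest at the end beside the mortar. They are full, so keep them upright and set them down rather than letting them drop, and leave the crock and the mortar where they stand.

Things in the scene. Friction and masses are not known exactly. Their poses are not given: they have to be found in the camera images.
- canister_xl: the largest of four plain round brushed-steel storage canisters with press-on lids: 65 mm in diameter, 134 mm high to the flat of the lid, plus a small lid knob 18 mm wide and 12 mm high in the middle. Stands loose on the counter. The lid does not come off. 0.1 to 0.6 kg. Origin at the centre of its underside, z up along its axis
- canister_l: the second largest of four plain round brushed-steel storage canisters with press-on lids: 60 mm in diameter, 108 mm high to the flat of the lid, plus a small lid knob 18 mm wide and 12 mm high in the middle. Stands loose on the counter. The lid does not come off. 0.1 to 0.6 kg. Origin at the centre of its underside, z up along its axis
- canister_m: the second smallest of four plain round brushed-steel storage canisters with press-on lids: 55 mm in diameter, 84 mm high to the flat of the lid, plus a small lid knob 18 mm wide and 12 mm high in the middle. Stands loose on the counter. The lid does not come off. 0.1 to 0.6 kg. Origin at the centre of its underside, z up along its axis
- canister_s: the smallest of four plain round brushed-steel storage canisters with press-on lids: 50 mm in diameter, 62 mm high to the flat of the lid, plus a small lid knob 18 mm wide and 12 mm high in the middle. Stands loose on the counter. The lid does not come off. 0.1 to 0.6 kg. Origin at the centre of its underside, z up along its axis
- mat_a: fixed round cork mat, 84 mm wide, 4 mm thick, first from the robot's left (+y end) of four alike in a row about 95 mm apart on a fixed oak riser (board 470 x 140 mm, top 50 mm above the counter, thin steel rail 15 mm high along its edge away from the robot). Origin: centre of the mat's underside; x across the riser away from the robot, y along the row to the robot's left, z up
- mat_b: fixed round cork mat, 84 mm wide, 4 mm thick, second from the robot's left of four alike in a row about 95 mm apart on a fixed oak riser (board 470 x 140 mm, top 50 mm above the counter, thin steel rail 15 mm high along its edge away from the robot). Origin: centre of the mat's underside; x across the riser away from the robot, y along the row to the robot's left, z up
- mat_c: fixed round cork mat, 84 mm wide, 4 mm thick, third from the robot's left of four alike in a row about 95 mm apart on a fixed oak riser (board 470 x 140 mm, top 50 mm above the counter, thin steel rail 15 mm high along its edge away from the robot). Origin: centre of the mat's underside; x across the riser away from the robot, y along the row to the robot's left, z up
- mat_d: fixed round cork mat, 84 mm wide, 4 mm thick, last from the robot's left (-y end) of four alike in a row about 95 mm apart on a fixed oak riser (board 470 x 140 mm, top 50 mm above the counter, thin steel rail 15 mm high along its edge away from the robot). Origin: centre of the mat's underside; x across the riser away from the robot, y along the row to the robot's left, z up
- crock: white ceramic utensil crock, 114 mm in diameter and 140 mm high, with wooden spoons and a spatula standing in it up to 260 mm high. Stands on the counter beyond one end of the riser, about 190 mm from the end mat. Loose. Origin at the centre of its underside
- mortar: grey stone mortar, 110 mm in diameter and 75 mm high, with its pestle leaning in it up to 125 mm high. Stands on the counter beyond the other end of the riser. Loose. Origin at the centre of its underside
Not all that is in view belongs to the job. What is shaped like the canister_m but green, purple or red is not meant.

How it is judged (in metres and radians):
At the end, for the whole second after the job is handed in: Each canister stands upright, released and at rest on its cork mat, its axis within 15 mm of the mat's centre: the 134 mm one on the end mat beside the crock, then the 108 mm, the 84 mm and the 62 mm one in turn, the last on the end mat beside the mortar (((horizontal distance between crock and mat_a below 0.3 m and horizontal distance between canister_xl and mat_a below 0.015 m and z of canister_xl in the frame of mat_a below 0.01 m and angle between each of canister_xl, canister_l, canister_m, canister_s's own z axis and vertical below 0.1 rad and linear speed of each of canister_xl, canister_l, canister_m, canister_s below 0.02 m/s and angular speed of each of canister_xl, canister_l, canister_m, canister_s below 0.2 rad/s and horizontal distance between canister_l and mat_b below 0.015 m and z of canister_l in the frame of mat_b below 0.01 m and horizontal distance between canister_m and mat_c below 0.015 m and z of canister_m in the frame of mat_c below 0.01 m and horizontal distance between canister_s and mat_d below 0.015 m and z of canister_s in the frame of mat_d below 0.01 m) or (horizontal distance between crock and mat_d below 0.3 m and horizontal distance between canister_xl and mat_d below 0.015 m and z of canister_xl in the frame of mat_d below 0.01 m and angle between each of canister_xl, canister_l, canister_m, canister_s's own z axis and vertical below 0.1 rad and linear speed of each of canister_xl, canister_l, canister_m, canister_s below 0.02 m/s and angular speed of each of canister_xl, canister_l, canister_m, canister_s below 0.2 rad/s and horizontal distance between canister_l and mat_c below 0.015 m and z of canister_l in the frame of mat_c below 0.01 m and horizontal distance between canister_m and mat_b below 0.015 m and z of canister_m in the frame of mat_b below 0.01 m and horizontal distance between canister_s and mat_a below 0.015 m and z of canister_s in the frame of mat_a below 0.01 m))); the robot touches nothing.
It fails at once if a canister is tipped by more than about 35 degrees (angle between any of canister_xl, canister_l, canister_m, canister_s's own z axis and vertical above 0.6 rad).
It fails at once if a canister is dropped (falls freely by more than about 15 mm) ((contact force between canister_xl and anything else below 0.01 N and linear speed of canister_xl above 0.55 m/s) or (contact force between canister_l and anything else below 0.01 N and linear speed of canister_l above 0.55 m/s) or (contact force between canister_m and anything else below 0.01 N and linear speed of canister_m above 0.55 m/s) or (contact force between canister_s and anything else below 0.01 N and linear speed of canister_s above 0.55 m/s)).
It fails at once if the utensil crock is pushed more than 30 mm away or knocked over (distance of crock from where it was at the start of the episode above 0.03 m or angle between crock's own z axis and vertical above 0.4 rad).
It fails at once if the mortar is pushed more than 30 mm away or knocked over (distance of mortar from where it was at the start of the episode above 0.03 m or angle between mortar's own z axis and vertical above 0.4 rad).
It also fails if it takes over 104 s, if anything falls off the work surface, if the arm or the gripper's body presses on something with over 40 N, if the wrist force passes 120 N, or if a joint passes its speed limit or range.

## Working session

There is one attempt and no reset: what is moved stays moved. The work goes in short steps, Python scripts to look and compute and a tool call to move; the robot and the scene stay as the last step left them, time stands still between calls to the robot, and variables do not carry over. Pictures are saved under pics/ and viewed, at most 14 in all, crops included, and the job is handed in when it is done.

Besides the shell and the picture viewer there is one more tool, called after "Emit:" as a command line: name --pt "numbers of a row" for each row, then --argument value for the rest. apply_moves: Moves the arm, as the interface text tells. Its arguments: {"type":"object","properties":{"steps":{"type":"array"},"squeeze":{"type":"number"}},"required":["steps"]}

```bash
ls; mkdir -p pics; python3 - <<'E'
from bench import r
import cv2,pickle
print(r.sense())
for n in("side","top"):
    s=r.snapshot(n); pickle.dump(s,open(n+".pkl","wb")); cv2.imwrite(f"pics/{n}.png",s["color"]); print(n,s["mtx"],s["dist"],s["T"])
E
```

```text
pics
{'time': 0.0, 'joint_pos': array([ 6.83299575e+01,  7.51583416e+00,  8.53296268e+01,  7.74760696e-04,
        8.72600266e+01, -4.89289109e+00]), 'qd': array([-0.05564428,  0.1418365 , -0.10683163,  0.04331005, -0.00666017,
        0.00655055]), 'joint_efforts': array([-1.75119829e-03, -5.69435048e+01, -5.00524771e+01, -3.15081497e-04,
        1.56302151e-02, -2.18027265e-05]), 'tool_pos': array([172.93394549, 573.89619891, 191.03358254]), 'tcp_rot': array([-1.79894963e+02, -9.76835862e-03,  1.63222802e+02]), 'ft_force': array([ 0.58577186,  0.533878  , -0.38426559]), 'wrist_torque': array([-0.03743273,  0.0080691 ,  0.04187457]), 'grip_force': 0.0, 'finger_gap': 85.51103107648889}
side [[623.97508254   0.         324.0750293 ]
 [  0.         623.97508254 226.33211511]
 [  0.           0.           1.        ]] [-0.00617849  0.          0.          0.          0.        ] [[ 8.61664658e-01 -3.66151173e-01  3.51379191e-01 -4.19263190e+01]
 [-5.07096149e-01 -6.48091544e-01  5.68182054e-01 -8.72714877e+02]
 [ 1.96853569e-02 -6.67765430e-01 -7.44111428e-01  1.22409205e+03]
 [ 0.00000000e+00  0.00000000e+00  0.00000000e+00  1.00000000e+00]]
top [[494.17552353   0.         310.71313818]
 [  0.         494.17552353 241.50013908]
 [  0.           0.           1.        ]] [-0.1261991  0.         0.         0.         0.       ] [[ 2.75516091e-02 -9.89620232e-01  1.41041501e-01  3.62792413e+02]
 [-9.99481732e-01 -2.96221311e-02 -1.26014704e-02  3.30178230e+01]
 [ 1.66486199e-02 -1.40621213e-01 -9.89923481e-01  1.05069613e+03]
 [ 0.00000000e+00  0.00000000e+00  0.00000000e+00  1.00000000e+00]]
```

View pics/top.png

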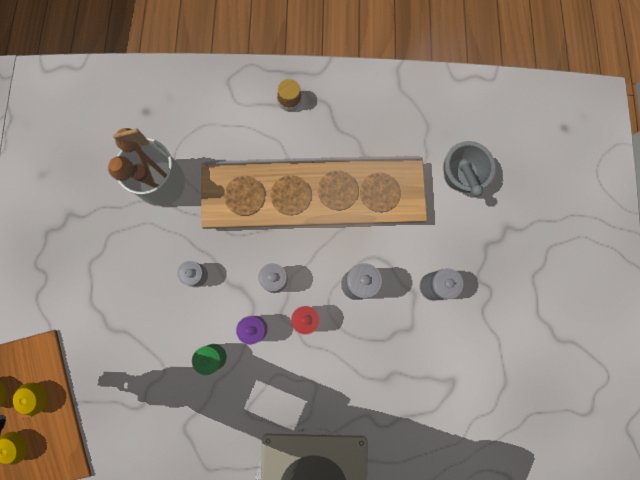

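View pics/side.png

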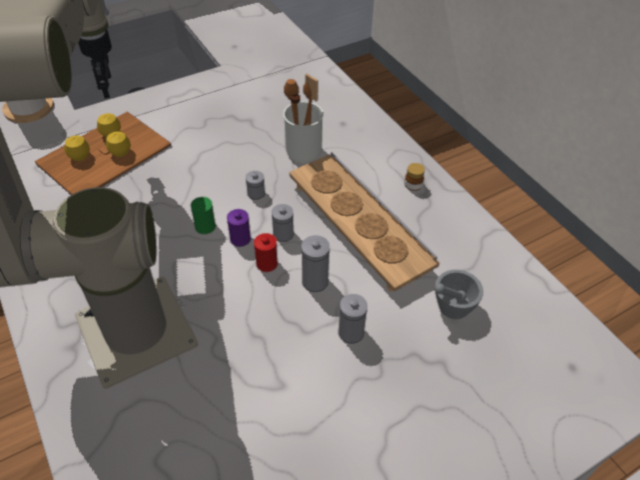

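The crock is on the robot's left (top pixel 145,165) and the mortar on the right (470,168), so XL→a, L→b, M→c, S→d. In the top view the steel canisters run left to right: S (190,273), M (272,278), XL (365,281) and L (448,284). The mats are at about (245,195), (291,195), (338,190) and (380,192).

```bash
cat > h.py <<'E'
import numpy as np,cv2,pickle
def rays(s,px):
    p=cv2.undistortPoints(np.float64(px).reshape(-1,1,2),s["mtx"],np.array(s["dist"])).reshape(-1,2)
    return np.c_[p,np.ones(len(p))]
def plane(s,T,px,z):
    d=rays(s,px)@T[:3,:3].T; o=T[:3,3]
    return o+d*((z-o[2])/d[:,2])[:,None]
def cloud(s,T):
    h,w=s["depth"].shape; v,u=np.mgrid[:h,:w]
    P=rays(s,np.c_[u.ravel(),v.ravel()])*s["depth"].reshape(-1,1)
    return (P@T[:3,:3].T+T[:3,3]).reshape(h,w,3)
def mats(s,T,z=54):
    hsv=cv2.cvtColor(s["color"],cv2.COLOR_BGR2HSV); P=cloud(s,T)
    ok=(abs(P[...,2]-z)<15)
    m=((hsv[...,2]<150)&(hsv[...,1]>60)&ok).astype(np.uint8)
    m=cv2.morphologyEx(m,cv2.MORPH_CLOSE,np.ones((3,3))); m=cv2.morphologyEx(m,cv2.MORPH_OPEN,cv2.getStructuringElement(2,(9,9)))
    out=[]
    for c in cv2.findContours(m,0,1)[0]:
        if cv2.contourArea(c)<300: continue
        q=plane(s,T,cv2.convexHull(c).reshape(-1,2),z)[:,:2].astype(np.float32)
        (x,y),(a,b),_=cv2.fitEllipse(q); out.append([x,y,a,b])
    return np.array(out)
E
python3 - <<'E'
from h import *
np.set_printoptions(suppress=True,precision=1)
for n in("top","side"):
    s=pickle.load(open(n+".pkl","rb")); T=s["T"]; P=cloud(s,T)
    print(n,"mats x y dia dia\n",mats(s,T))
    hsv=cv2.cvtColor(s["color"],cv2.COLOR_BGR2HSV)
    for nm,H,D in(("s",62,50),("m",84,55),("l",108,60),("xl",134,65)):
        m=((abs(P[...,2]-H)<8)&(hsv[...,1]<60)&(P[...,0]>330)&(P[...,0]<520)&(abs(P[...,1])<450)).astype(np.uint8)
        for c in cv2.findContours(m,0,1)[0]:
            if cv2.contourArea(c)<60: continue
            q=plane(s,T,c.reshape(-1,2),H)[:,:2].astype(np.float32); print(nm,cv2.minEnclosingCircle(q),cv2.contourArea(c),c.reshape(-1,2).mean(0))
s=pickle.load(open("top.pkl","rb"));P=cloud(s,s["T"])
for n,(u,v) in dict(counter=(500,350),riser=(315,222),crockrim=(150,190),mortar=(470,150),spoon=(120,165)).items(): print(n,P[v-1:v+2,u-1:u+2].reshape(-1,3).mean(0))
E
```

```text
top mats x y dia dia
 [[600.6  62.7  77.8  84. ]
 [610.1 191.5  86.9 156.8]]
s ((432.7652282714844, 262.3338317871094), 25.83283042907715) 463.0 [189.6 273. ]
m ((428.3280334472656, 94.9793701171875), 27.62846565246582) 581.0 [271.6 276.9]
l ((423.4583740234375, -244.69479370117188), 30.677677154541016) 693.0 [447.  283.3]
xl ((423.64581298828125, -79.36113739013672), 32.69828414916992) 915.5 [363.8 280.2]
side mats x y dia dia
 [[611.8 -95.8  53.5 121.6]
 [602.  -32.1  48.9  78.3]
 [591.5 184.3  50.9 133. ]]
s ((418.82159423828125, -256.29949951171875), 29.18973159790039) 70.5 [351.4 325. ]
s ((420.3294677734375, -89.96569061279297), 31.520748138427734) 79.5 [314.1 273.1]
s ((426.7874755859375, 83.6199722290039), 27.7322940826416) 65.0 [282.9 223. ]
s ((432.2293701171875, 255.98602294921875), 30.083003997802734) 194.0 [254.8 178.4]
m ((419.5617370605469, -256.4989318847656), 28.751083374023438) 65.5 [352.1 319.5]
m ((421.626220703125, -90.0868148803711), 32.415870666503906) 78.5 [315.5 267.2]
m ((428.2764892578125, 88.48331451416016), 31.83021354675293) 295.0 [282.4 213. ]
l ((424.8991394042969, -251.4896697998047), 32.9532585144043) 518.0 [353.8 306.1]
l ((420.9570007324219, -90.24494171142578), 31.637033462524414) 85.0 [315.1 260.9]
xl ((426.0899353027344, -86.24956512451172), 36.4130973815918) 509.5 [315.8 247.4]
counter [ 289.  -394.5   -1.9]
riser [546.4  12.5  48.7]
crockrim [597.1 350.3  80.5]
mortar [ 713.5 -316.    53. ]
spoon [598.4 350.7 250.7]
```

Emit:
apply_moves --pt "1 0 0 -25 0 0 1" --pt "1 0 0 -25 0 0 1" --pt "1 0 0 -25 0 0 1" --pt "1 0 0 -25 0 0 1" --pt "1 0 0 -25 0 0 1" --pt "1 0 0 -25 0 0 1" --pt "1 0 0 -25 0 0 1" --pt "1 0 0 -25 0 0 1"

```text
time: 0.9
tool_pos: [173.1, 574.2, 392.6]
tcp_rot: [-180.0, 0.0, 123.0]
ft_force: [0.7, -0.1, 0.3]
finger_gap: 85.5
grip_force: 0.0
```

Emit:
apply_moves --pt "1 0 0 0 0 0 1" --pt "1 0 0 0 0 0 1" --pt "1 0 0 0 0 0 1" --pt "1 0 0 0 0 0 1" --pt "1 0 0 0 0 0 1" --pt "1 0 0 0 0 0 1" --pt "1 0 0 0 0 0 0.64" --pt "1 0 0 0 0 0 0"

```text
time: 1.7
tool_pos: [173.1, 574.3, 391.5]
tcp_rot: [-180.0, 0.1, 90.0]
ft_force: [-0.3, 0.1, 0.2]
finger_gap: 85.5
grip_force: 0.0
```

Emit:
apply_moves --pt "1 -40 20 0 0 0 0" --pt "1 -40 20 0 0 0 0" --pt "1 -40 25 0 0 0 0" --pt "1 -40 25 0 0 0 0" --pt "1 -40 25 0 0 0 0" --pt "1 -40 25 0 0 0 0" --pt "1 -40 25 0 0 0 0" --pt "1 -40 25 0 0 0 0"

```text
time: 2.5
tool_pos: [363.8, 252.8, 392.0]
tcp_rot: [180.0, -0.0, 90.2]
ft_force: [1.3, -0.1, -0.5]
finger_gap: 85.4
grip_force: 0.0
```

Emit:
apply_moves --pt "1 -30 30 0 0 0 0" --pt "1 -30 30 0 0 0 0" --pt "1 -30 30 0 0 0 0" --pt "1 -24 27 0 0 0 0" --pt "1 0 0 0 0 0 0" --pt "1 0 0 0 0 0 0" --pt "1 0 0 0 0 0 0" --pt "1 0 0 0 0 0 0"

```text
time: 3.3
tool_pos: [479.8, 141.5, 392.5]
tcp_rot: [180.0, -0.0, 90.1]
ft_force: [0.4, -0.9, -1.3]
finger_gap: 85.5
grip_force: 0.0
```

```bash
python3 - <<'E'
from bench import r
from h import *
from scipy.spatial.transform import Rotation as R
st=r.sense(); s=r.snapshot("wrist"); print(s["hand_eye"].round(3),st["tool_pos"],st["tcp_rot"],s["mtx"])
W=np.eye(4); W[:3,:3]=R.from_euler("xyz",st["tcp_rot"],degrees=True).as_matrix(); W[:3,3]=st["tool_pos"]
s["T"]=W@s["hand_eye"]; pickle.dump(s,open("w1.pkl","wb")); cv2.imwrite("pics/w1.png",s["color"])
print(mats(s,s["T"]))
E
```

```text
[[   0.      -0.959   -0.285   73.358]
 [   1.      -0.       0.      -0.529]
 [  -0.      -0.285    0.959 -181.471]
 [   0.       0.       0.       1.   ]] [479.76556468 141.52148439 392.46919136] [ 1.79967266e+02 -1.84164232e-02  9.01387201e+01] [[357.36377106   0.         319.71897671]
 [  0.         357.36377106 248.70529142]
 [  0.           0.           1.        ]]
[[831.72558594  78.14554596  49.06098175  63.33413315]
 [607.14373779  23.26594162 161.4058075  668.92785645]]
```

View pics/w1.png

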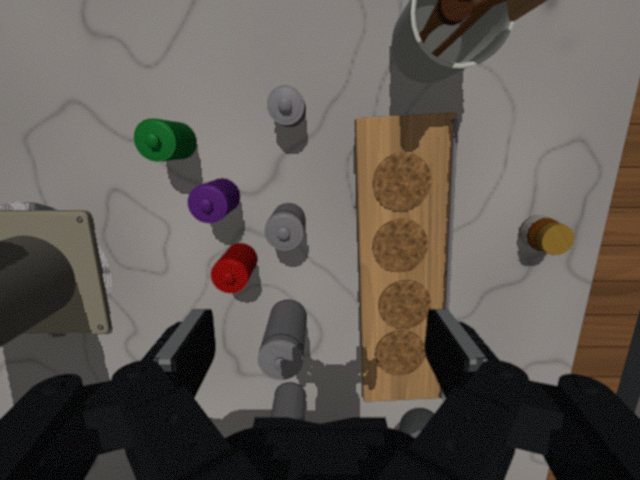

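Wrist view: the mats are at about (401,182), (400,245), (404,303) and (400,352). S is at (286,104), M at (285,232), XL at (281,350). I need a better cork/oak threshold.

```bash
cat >> h.py <<'E'
def mats2(s,T,seeds,z=54):
    # cork is darker and textured: Otsu on blurred value inside a window about each seed
    out=[]
    g=cv2.medianBlur(cv2.cvtColor(s["color"],cv2.COLOR_BGR2HSV)[...,2],5)
    for (u,v),k in seeds:
        w=g[v-k:v+k,u-k:u+k]; _,m=cv2.threshold(w,0,255,cv2.THRESH_BINARY_INV+cv2.THRESH_OTSU)
        m=cv2.morphologyEx(m,cv2.MORPH_OPEN,cv2.getStructuringElement(2,(7,7)))
        c=max(cv2.findContours(m,0,1)[0],key=cv2.contourArea)
        q=plane(s,T,cv2.convexHull(c).reshape(-1,2)+[u-k,v-k],z)[:,:2].astype(np.float32)
        (x,y),(a,b),_=cv2.fitEllipse(q); out.append([x,y,a,b])
    return np.array(out)
E
python3 - <<'E'
from h import *
np.set_printoptions(suppress=True,precision=1)
s=pickle.load(open("w1.pkl","rb")); print(mats2(s,s["T"],[((401,182),34),((400,245),32),((404,303),30),((400,352),27)]))
t=pickle.load(open("top.pkl","rb")); print(mats2(t,t["T"],[((245,195),24),((291,195),23),((338,190),24),((380,192),23)]))
q=pickle.load(open("side.pkl","rb")); print(mats2(q,q["T"],[((327,182),18),((347,204),18),((372,226),18),((391,250),19)]))
P=cloud(s,s["T"]); hsv=cv2.cvtColor(s["color"],cv2.COLOR_BGR2HSV)
for nm,H in(("s",62),("m",84),("xl",134)):
    m=((abs(P[...,2]-H)<6)&(hsv[...,1]<60)&(P[...,0]>330)&(P[...,0]<500)&(abs(P[...,1]-100)<200)).astype(np.uint8)
    for c in cv2.findContours(m,0,1)[0]:
        if cv2.contourArea(c)>150: print(nm,cv2.minEnclosingCircle(plane(s,s["T"],c.reshape(-1,2),H)[:,:2].astype(np.float32)),c.reshape(-1,2).mean(0))
E
```

```text
[[ 597.6  161.7   84.3   92.1]
 [ 601.3   64.9   84.2   86.6]
 [ 659.1  -62.9   18.    44.3]
 [ 611.8 -119.7   83.9  119.5]]
[[ 598.3  162.2   84.5   94.1]
 [ 601.2   63.5   84.2   84.8]
 [ 614.1  -35.7   83.9   91.8]
 [ 612.9 -118.2   84.    93.1]]
[[ 597.6  173.2   86.5  129.1]
 [ 601.8   73.7   85.3  120.2]
 [ 614.4  -46.1   83.1  111.2]
 [ 613.9 -114.3   84.4  114.5]]
s ((432.8520202636719, 263.20733642578125), 25.00389862060547) [284.9 104.4]
m ((428.3330078125, 95.38201904296875), 27.79572105407715) [283.3 230.7]
xl ((423.5947570800781, -76.70740509033203), 33.698890686035156) [279.9 356.8]
```

```bash
cat >> h.py <<'E'
from scipy.optimize import least_squares
def mats3(s,T,seeds,z=54):
    g=cv2.GaussianBlur(cv2.cvtColor(s["color"],cv2.COLOR_BGR2HSV)[...,2],(3,3),0); out=[]
    for (u,v),k in seeds:
        w=g[v-k:v+k,u-k:u+k]; th,m=cv2.threshold(w,0,255,cv2.THRESH_BINARY_INV+cv2.THRESH_OTSU)
        m=cv2.morphologyEx(m,cv2.MORPH_CLOSE,np.ones((3,3)))
        c=np.vstack(cv2.findContours(m,0,1)[0]).reshape(-1,2)
        c=c[(c.min(1)>0)&(c.max(1)<2*k-1)]
        q=plane(s,T,c+[u-k,v-k],z)[:,:2]
        p0=plane(s,T,[[u,v]],z)[0,:2]
        f=least_squares(lambda p:np.hypot(*(q-p[:2]).T)-p[2],[*p0,42],loss="cauchy",f_scale=1.5)
        e=abs(np.hypot(*(q-f.x[:2]).T)-f.x[2]); out.append([*f.x,(e<3).mean(),len(q)])
    return np.array(out)
E
python3 - <<'E'
from h import *
np.set_printoptions(suppress=True,precision=1)
for n,se in dict(w1=[((401,182),34),((400,245),32),((404,303),30),((400,352),27)],top=[((245,195),24),((291,195),23),((338,190),24),((380,192),23)],side=[((327,182),18),((347,204),18),((372,226),18),((391,250),19)]).items():
    s=pickle.load(open(n+".pkl","rb")); print(n,mats3(s,s["T"],se),sep="\n")
E
```

```text
w1
[[    597.4     159.7      42.3       0.8     220. ]
 [    601.2      65.2      41.9       0.9     184. ]
 [-278176.7   -2023.5  278837.        0.9      26. ]
 [    613.9    -119.3      42.7       0.8     142. ]]
top
[[ 597.2  158.8   42.2    0.9  117. ]
 [ 601.4   63.2   41.8    1.   114. ]
 [ 614.2  -33.9   42.     1.   108. ]
 [ 613.1 -121.2   42.2    1.   102. ]]
side
[[ 598.3  154.4   41.7    0.6  100. ]
 [ 602.6   60.3   42.7    0.7  106. ]
 [ 615.5  -37.8   42.     0.7   94. ]
 [ 614.1 -125.9   42.3    0.8   92. ]]
```

Emit:
apply_moves --pt "1 15 -6 30 0 0 0" --pt "1 15 -6 30 0 0 0" --pt "1 16 -6 30 0 0 0" --pt "1 15 -6 30 0 0 0" --pt "1 15 -6 30 0 0 0" --pt "1 15 -6 30 0 0 0" --pt "1 15 -6 30 0 0 0" --pt "1 15 -5 30 0 0 0"

```text
time: 4.15
tool_pos: [432.4, 262.9, 151.4]
tcp_rot: [179.9, -0.0, 90.1]
ft_force: [0.9, 0.1, -0.2]
finger_gap: 85.8
grip_force: 0.0
```

Emit:
apply_moves --pt "1 0 0 20 0 0 0" --pt "1 0 0 20 0 0 0" --pt "1 0 0 20 0 0 0" --pt "1 0 0 20 0 0 0" --pt "1 0 0 20 0 0 0" --pt "1 0 0 20 0 0 0" --pt "1 0 0 17 0 0 0" --pt "1 0 0 0 0 0 0"

```text
time: 4.95
tool_pos: [430.7, 261.2, 12.8]
tcp_rot: [-179.8, 0.1, 90.1]
ft_force: [-0.4, -0.4, 0.4]
finger_gap: 85.5
grip_force: 0.0
```

Emit:
apply_moves --pt "-1 0 0 0 0 0 0" --pt "-1 0 0 0 0 0 0" --pt "-1 0 0 0 0 0 0" --pt "-1 0 0 0 0 0 0" --pt "-1 0 0 0 0 0 0" --pt "-1 0 0 0 0 0 0" --pt "-1 0 0 0 0 0 0" --pt "-1 0 0 0 0 0 0" --squeeze 60

```text
time: 5.75
tool_pos: [434.4, 262.4, 17.3]
tcp_rot: [179.9, -0.1, 90.0]
ft_force: [-3.6, -0.9, 8.7]
finger_gap: 46.3
grip_force: 60.0
```

Emit:
apply_moves --pt "-1 0 0 0 0 0 0" --pt "-1 0 0 -5 0 0 0" --pt "-1 0 0 -10 0 0 0" --pt "-1 0 0 -15 0 0 0" --pt "-1 0 0 -20 0 0 0" --pt "-1 0 0 -20 0 0 0" --pt "-1 0 0 -20 0 0 0" --pt "-1 0 0 -10 0 0 0"

```text
time: 6.55
tool_pos: [434.7, 262.2, 118.5]
tcp_rot: [179.8, -0.1, 90.0]
ft_force: [0.2, -0.2, -1.5]
finger_gap: 45.7
grip_force: 61.6
```

```bash
python3 - <<'E'
from bench import r
import cv2,numpy as np
s=r.snapshot("side"); w=r.snapshot("wrist"); 
a=cv2.resize(s["color"][60:300,130:450],(400,300)); b=cv2.resize(w["color"][240:,160:480],(400,300))
cv2.imwrite("pics/g1.png",np.hstack([a,b]))
E
```

```text
(no output)
```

View pics/g1.png

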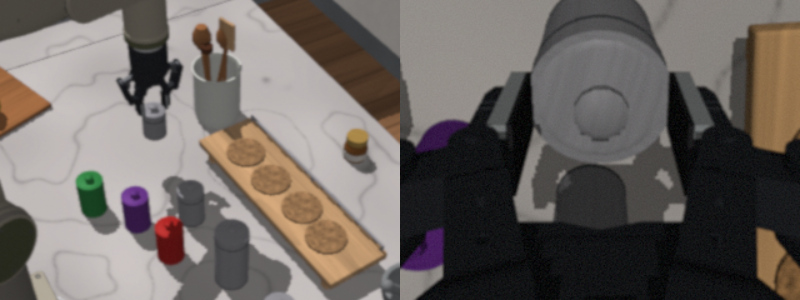

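Left: S hangs upright between the fingers. Right (wrist): the lid centre is at crop (600,95), perhaps ahead of the pads, so I'll measure it in the tool frame.

```bash
cat >> h.py <<'E'
from scipy.spatial.transform import Rotation as R
def wrist(r):
    st=r.sense(); s=r.snapshot("wrist"); W=np.eye(4)
    W[:3,:3]=R.from_euler("xyz",st["tcp_rot"],degrees=True).as_matrix(); W[:3,3]=st["tool_pos"]; s["T"]=W@s["hand_eye"]; return s,st
def held(r):
    """lid outline of the held canister in tool coordinates: fit on depth points of the lid plane"""
    s=r.snapshot("wrist"); P=cloud(s,s["hand_eye"]); hsv=cv2.cvtColor(s["color"],cv2.COLOR_BGR2HSV)
    roi=(abs(P[...,0])<60)&(abs(P[...,1])<36)&(P[...,2]>-80)&(P[...,2]<20)&(s["depth"]>0)&(hsv[...,2]>70)
    h,e=np.histogram(P[...,2][roi],bins=np.arange(-80,20,2)); zl=e[h.argmax()]+1
    m=(roi&(abs(P[...,2]-zl)<3)).astype(np.uint8)
    c=max(cv2.findContours(m,0,1)[0],key=cv2.contourArea).reshape(-1,2)
    zl=np.median(P[...,2][m>0]); q=plane(s,s["hand_eye"],c,zl)[:,:2]
    return zl,cv2.minEnclosingCircle(q.astype(np.float32)),q.min(0),q.max(0),len(c)
E
python3 - <<'E'
from bench import r
from h import *
print(*held(r))
print(r.sense()["tool_pos"],r.sense()["finger_gap"])
E
```

```text
-45.31058567840245 ((7.254830360412598, -0.75194251537323), 30.09839630126953) [-22.5101752  -30.65404512] [27.74434254 29.09591253] 403
[433.94130874 261.87756879 116.08944972] 45.86443600373925
```

S is held centred: its lid is 2.6 mm toward +y and its base is 16.7 mm below the TCP. I'll carry it over the riser to mat d.

Emit:
apply_moves --pt "-1 -10 10 -10 0 0 0" --pt "-1 -20 20 -10 0 0 0" --pt "-1 -20 20 -10 0 0 0" --pt "-1 -22 22 0 0 0 0" --pt "-1 -22 22 0 0 0 0" --pt "-1 -22 22 0 0 0 0" --pt "-1 -22 22 0 0 0 0" --pt "-1 -22 22 0 0 0 0"

```text
time: 7.5
tool_pos: [593.8, 99.7, 144.1]
tcp_rot: [-179.9, 0.0, 90.0]
ft_force: [0.4, 0.9, -1.1]
finger_gap: 45.9
grip_force: 61.7
```

Emit:
apply_moves --pt "-1 -30 5 0 0 0 0" --pt "-1 -35 5 0 0 0 0" --pt "-1 -35 5 0 0 0 0" --pt "-1 -35 5 0 0 0 0" --pt "-1 -35 0 0 0 0 0" --pt "-1 -30 0 0 0 0 0" --pt "-1 -15 0 0 0 0 0" --pt "-1 -10 0 0 0 0 0"

```text
time: 8.3
tool_pos: [612.9, -124.9, 144.3]
tcp_rot: [-179.9, -0.0, 89.9]
ft_force: [-1.2, -0.1, -0.7]
finger_gap: 45.7
grip_force: 61.8
```

```bash
python3 - <<'E'
from bench import r
from h import *
for i in range(3): print(r.sense()["tool_pos"],r.sense()["tcp_rot"]); r.snapshot("wrist")
print(*held(r))
E
```

```text
[ 612.88262822 -124.92005776  144.26165265] [-1.79915786e+02 -2.58506737e-02  8.99274822e+01]
[ 612.95859569 -125.618592    144.4394059 ] [-1.79932970e+02  1.67403152e-02  8.99299445e+01]
[ 613.17969277 -124.17166765  144.57512871] [-1.79952078e+02 -1.19890710e-02  8.99547588e+01]
-45.2429096530263 ((7.122149467468262, -0.558497965335846), 29.973186492919922) [-22.55687177 -30.22711195] [27.72179558 29.11125813] 395
```

Emit:
apply_moves --pt "-1 1 0 15 0 0 0" --pt "-1 0 0 20 0 0 0" --pt "-1 0 0 15 0 0 0" --pt "-1 0 0 10 0 0 0" --pt "-1 0 0 6 0 0 0" --pt "-1 0 0 4 0 0 0" --pt "-1 0 0 2 0 0 0" --pt "-1 0 0 0 0 0 0"

```text
time: 9.3
tool_pos: [613.8, -122.5, 73.5]
tcp_rot: [180.0, 0.0, 90.0]
ft_force: [-0.4, 0.3, -1.0]
finger_gap: 46.2
grip_force: 61.8
```

Emit:
apply_moves --pt "-1 0 0 0.5 0 0 0" --pt "-1 0 0 0.5 0 0 0" --pt "-1 0 0 0.5 0 0 0" --pt "-1 0 0 0 0 0 0" --pt "-1 0 0 0 0 0 0" --pt "-1 0 0 0 0 0 0" --pt "-1 0 0 0 0 0 0" --pt "-1 0 0 0 0 0 0"

```text
time: 10.1
tool_pos: [613.5, -122.3, 71.6]
tcp_rot: [180.0, 0.0, 90.0]
ft_force: [-0.9, -0.7, -0.5]
finger_gap: 46.0
grip_force: 61.8
```

Emit:
apply_moves --pt "-1 0 0 0.5 0 0 0" --pt "-1 0 0 0.5 0 0 0" --pt "-1 0 0 0.5 0 0 0" --pt "-1 0 0 0.5 0 0 0" --pt "-1 0 0 0 0 0 0" --pt "-1 0 0 0 0 0 0" --pt "-1 0 0 0 0 0 0" --pt "-1 0 0 0 0 0 0"

```text
time: 10.9
tool_pos: [613.7, -122.6, 71.4]
tcp_rot: [180.0, 0.0, 90.0]
ft_force: [-6.7, 0.7, 11.6]
finger_gap: 46.0
grip_force: 63.6
```

Emit:
apply_moves --pt "0.15 0 0 0 0 0 0" --pt "0.25 0 0 0 0 0 0" --pt "0.4 0 0 0 0 0 0" --pt "0.5 0 0 0 0 0 0" --pt "0.6 0 0 0 0 0 0" --pt "0.6 0 0 0 0 0 0" --pt "0.6 0 0 0 0 0 0" --pt "0.6 0 0 0 0 0 0"

```text
time: 11.7
tool_pos: [613.5, -122.3, 69.6]
tcp_rot: [-180.0, 0.0, 90.0]
ft_force: [-0.2, -0.3, -0.0]
finger_gap: 68.6
grip_force: 0.0
```

Emit:
apply_moves --pt "0.6 0 0 -5 0 0 0" --pt "0.6 0 0 -10 0 0 0" --pt "0.6 0 0 -20 0 0 0" --pt "0.6 0 0 -30 0 0 0" --pt "0.6 0 0 -40 0 0 0" --pt "1 0 0 -40 0 0 0" --pt "1 15 -15 -25 0 0 0" --pt "1 20 -20 0 0 0 0"

```text
time: 12.5
tool_pos: [581.0, -88.3, 246.5]
tcp_rot: [179.4, 0.1, 90.0]
ft_force: [1.4, 0.4, 0.7]
finger_gap: 85.1
grip_force: 0.0
```

```bash
cat >> h.py <<'E'
def lid(s,H,x0,y0,rad=45):
    T=s["T"];P=cloud(s,T);hsv=cv2.cvtColor(s["color"],cv2.COLOR_BGR2HSV)
    m=((abs(P[...,2]-H)<6)&(hsv[...,1]<60)&(np.hypot(P[...,0]-x0,P[...,1]-y0)<rad)).astype(np.uint8)
    c=max(cv2.findContours(m,0,1)[0],key=cv2.contourArea)
    return cv2.minEnclosingCircle(plane(s,T,c.reshape(-1,2),H)[:,:2].astype(np.float32))
E
python3 - <<'E'
from bench import r
from h import *
t=r.snapshot("top"); print(lid(t,116,613,-121)); print(mats3(t,t["T"],[((380,192),23)]).round(1))
w,st=wrist(r); print(st["tool_pos"],lid(w,116,613,-121))
E
```

```text
((611.4873657226562, -107.29630279541016), 20.181623458862305)
[[ 6.313e+02 -1.757e+02  6.010e+01  4.000e-01  7.500e+01]]
[577.69056635 -84.68777966 244.09199913] ((612.2855224609375, -120.17505645751953), 25.79901695251465)
```

Emit:
apply_moves --pt "1 16 -12 0 0 0 0" --pt "1 24 -20 0 0 0 0" --pt "1 24 -20 10 0 0 0" --pt "1 24 -20 10 0 0 0" --pt "1 24 -20 20 0 0 0" --pt "1 24 -20 20 0 0 0" --pt "1 24 -20 20 0 0 0" --pt "1 22 -18 20 0 0 0"

```text
time: 13.4
tool_pos: [427.8, 95.3, 139.3]
tcp_rot: [180.0, -0.0, 90.0]
ft_force: [-0.5, 0.8, -0.4]
finger_gap: 85.3
grip_force: 0.0
```

```bash
python3 - <<'E'
from bench import r
from h import *
r.snapshot("wrist"); w,st=wrist(r); print(r.sense()["tool_pos"],lid(w,84,428,95))
E
```

```text
[424.78507977  96.17959758 136.61219242] ((428.2626953125, 95.65914154052734), 27.96917152404785)
```

Emit:
apply_moves --pt "1 0 0 15 0 0 0" --pt "1 0 0 25 0 0 0" --pt "1 0 0 25 0 0 0" --pt "1 0 0 20 0 0 0" --pt "1 0 0 12 0 0 0" --pt "1 0 0 10 0 0 0" --pt "1 0 0 0 0 0 0" --pt "1 0 0 0 0 0 0"

```text
time: 14.3
tool_pos: [429.1, 94.5, 33.4]
tcp_rot: [180.0, -0.0, 90.0]
ft_force: [0.1, -0.2, -0.6]
finger_gap: 85.4
grip_force: 0.0
```

Emit:
apply_moves --pt "-1 0 0 0 0 0 0" --pt "-1 0 0 0 0 0 0" --pt "-1 0 0 0 0 0 0" --pt "-1 0 0 0 0 0 0" --pt "-1 0 0 0 0 0 0" --pt "-1 0 0 0 0 0 0" --pt "-1 0 0 0 0 0 0" --pt "-1 0 0 0 0 0 0"

```text
time: 15.1
tool_pos: [429.3, 94.7, 34.1]
tcp_rot: [179.9, -0.0, 90.0]
ft_force: [-3.4, -0.6, 8.6]
finger_gap: 51.8
grip_force: 61.2
```

Emit:
apply_moves --pt "-1 0 0 0 0 0 0" --pt "-1 0 0 -5 0 0 0" --pt "-1 0 0 -10 0 0 0" --pt "-1 0 0 -15 0 0 0" --pt "-1 0 0 -20 0 0 0" --pt "-1 0 0 -20 0 0 0" --pt "-1 0 0 -20 0 0 0" --pt "-1 0 0 -10 0 0 0"

```text
time: 15.9
tool_pos: [429.3, 94.7, 135.0]
tcp_rot: [179.8, -0.0, 90.0]
ft_force: [0.3, 0.3, -2.2]
finger_gap: 52.0
grip_force: 63.3
```

```bash
python3 - <<'E'
from bench import r
from h import *
print(*held(r)); p=[]
for i in range(4): p.append(r.sense()["tool_pos"]); r.snapshot("wrist")
print(np.mean(p,0))
E
```

```text
-50.293504010926995 ((1.187008023262024, -0.4900096356868744), 27.699705123901367) [-26.49441505 -25.99517591] [28.59660703 25.48983935] 375
[429.09580722  94.66903499 133.88014915]
```

Emit:
apply_moves --pt "-1 -10 15 -15 0 0 0" --pt "-1 -16 24 -15 0 0 0" --pt "-1 -18 26 0 0 0 0" --pt "-1 -18 26 0 0 0 0" --pt "-1 -18 26 0 0 0 0" --pt "-1 -18 26 0 0 0 0" --pt "-1 -18 26 0 0 0 0" --pt "-1 -14 16.5 0 0 0 0"

```text
time: 16.95
tool_pos: [614.3, -36.5, 160.3]
tcp_rot: [-179.8, -0.0, 90.0]
ft_force: [-0.6, -0.6, -2.2]
finger_gap: 51.9
grip_force: 63.9
```

Emit:
apply_moves --pt "-1 0 0 0 0 0 0" --pt "-1 0 0 15 0 0 0" --pt "-1 0 0 20 0 0 0" --pt "-1 0 0 20 0 0 0" --pt "-1 0 0 10 0 0 0" --pt "-1 0 0 6 0 0 0" --pt "-1 0 0 2 0 0 0" --pt "-1 0 0 0 0 0 0"

```text
time: 17.75
tool_pos: [614.1, -35.2, 90.0]
tcp_rot: [180.0, -0.0, 90.0]
ft_force: [0.5, -0.5, -2.5]
finger_gap: 52.0
grip_force: 64.1
```

Emit:
apply_moves --pt "-1 0 0 0.5 0 0 0" --pt "-1 0 0 0.5 0 0 0" --pt "-1 0 0 0.5 0 0 0" --pt "-1 0 0 0 0 0 0" --pt "-1 0 0 0 0 0 0" --pt "-1 0 0 0 0 0 0" --pt "-1 0 0 0 0 0 0" --pt "-1 0 0 0 0 0 0"

```text
time: 18.55
tool_pos: [614.1, -35.4, 88.3]
tcp_rot: [180.0, 0.0, 90.0]
ft_force: [-0.5, 0.9, -1.0]
finger_gap: 52.4
grip_force: 64.2
```

Emit:
apply_moves --pt "-1 0 0 0.5 0 0 0" --pt "-1 0 0 0.5 0 0 0" --pt "-1 0 0 0.5 0 0 0" --pt "-1 0 0 0 0 0 0" --pt "-1 0 0 0 0 0 0" --pt "-1 0 0 0 0 0 0" --pt "-1 0 0 0 0 0 0" --pt "-1 0 0 0 0 0 0"

```text
time: 19.35
tool_pos: [614.2, -35.5, 88.2]
tcp_rot: [180.0, 0.0, 90.0]
ft_force: [-4.6, -0.5, 9.6]
finger_gap: 51.9
grip_force: 65.3
```

Emit:
apply_moves --pt "0.25 0 0 0 0 0 0" --pt "0.35 0 0 0 0 0 0" --pt "0.45 0 0 0 0 0 0" --pt "0.55 0 0 0 0 0 0" --pt "0.65 0 0 0 0 0 0" --pt "0.65 0 0 0 0 0 0" --pt "0.65 0 0 0 0 0 0" --pt "0.65 0 0 0 0 0 0"

```text
time: 20.15
tool_pos: [613.9, -35.3, 86.5]
tcp_rot: [-180.0, -0.0, 90.0]
ft_force: [-0.4, -0.4, -0.0]
finger_gap: 70.3
grip_force: 0.0
```

Emit:
apply_moves --pt "0.65 0 0 -5 0 0 0" --pt "0.65 0 0 -10 0 0 0" --pt "0.65 0 0 -20 0 0 0" --pt "0.65 0 0 -30 0 0 0" --pt "0.65 0 0 -40 0 0 0" --pt "1 0 0 -40 0 0 0" --pt "1 -10 -15 -25 0 0 0" --pt "1 -25 -25 0 0 0 0"

```text
time: 20.95
tool_pos: [576.7, -69.7, 263.5]
tcp_rot: [179.4, 0.1, 90.2]
ft_force: [0.2, -0.7, -0.6]
finger_gap: 85.6
grip_force: 0.0
```

```bash
python3 - <<'E'
from bench import r
from h import *
r.snapshot("wrist"); r.snapshot("wrist"); w,st=wrist(r); print(st["tool_pos"],"m",lid(w,138,614,-34),"s",lid(w,116,613,-121)); print(r.sense()["tool_pos"])
E
```

```text
[573.08058962 -72.70645364 259.59826675] m ((613.2022705078125, -35.14830017089844), 27.61892318725586) s ((611.9501342773438, -120.33839416503906), 25.764516830444336)
[573.66015963 -71.51412144 258.61326345]
```

Emit:
apply_moves --pt "1 -14 -12 0 0 0 0" --pt "1 -23 -20 0 0 0 0" --pt "1 -23 -20 0 0 0 0" --pt "1 -23 -20 10 0 0 0" --pt "1 -23 -20 20 0 0 0" --pt "1 -23 -20 20 0 0 0" --pt "1 -23 -20 25 0 0 0" --pt "1 -21.5 -18 20 0 0 0"

```text
time: 21.9
tool_pos: [422.5, -244.5, 160.2]
tcp_rot: [-179.9, -0.0, 90.0]
ft_force: [0.1, -0.0, 0.4]
finger_gap: 85.4
grip_force: 0.0
```

```bash
python3 - <<'E'
from bench import r
from h import *
r.snapshot("wrist"); r.snapshot("wrist"); w,st=wrist(r); print(lid(w,108,423.5,-245)); print(st["tool_pos"],r.sense()["tool_pos"])
E
```

```text
((423.1846923828125, -245.4228515625), 30.392515182495117)
[ 420.2066657  -244.67335128  157.95230076] [ 422.10477475 -244.08126974  159.88316466]
```

Emit:
apply_moves --pt "1 -1 0 15 0 0 0" --pt "1 0 0 25 0 0 0" --pt "1 0 0 25 0 0 0" --pt "1 0 0 20 0 0 0" --pt "1 0 0 12 0 0 0" --pt "1 0 0 8 0 0 0" --pt "1 0 0 0 0 0 0" --pt "1 0 0 0 0 0 0"

```text
time: 22.85
tool_pos: [424.7, -245.2, 57.4]
tcp_rot: [179.9, 0.0, 90.0]
ft_force: [-0.2, -0.3, 0.1]
finger_gap: 85.6
grip_force: 0.0
```

Emit:
apply_moves --pt "-1 0 0 0 0 0 0" --pt "-1 0 0 0 0 0 0" --pt "-1 0 0 0 0 0 0" --pt "-1 0 0 0 0 0 0" --pt "-1 0 0 0 0 0 0" --pt "-1 0 0 0 0 0 0" --pt "-1 0 0 0 0 0 0" --pt "-1 0 0 0 0 0 0"

```text
time: 23.65
tool_pos: [424.7, -245.7, 58.4]
tcp_rot: [179.9, 0.1, 90.0]
ft_force: [-2.8, 1.3, 8.3]
finger_gap: 56.8
grip_force: 62.4
```

Emit:
apply_moves --pt "-1 0 0 0 0 0 0" --pt "-1 0 0 -5 0 0 0" --pt "-1 0 0 -10 0 0 0" --pt "-1 0 0 -15 0 0 0" --pt "-1 0 0 -20 0 0 0" --pt "-1 0 0 -20 0 0 0" --pt "-1 0 0 -20 0 0 0" --pt "-1 0 0 -10 0 0 0"

```text
time: 24.45
tool_pos: [425.1, -245.7, 159.9]
tcp_rot: [179.8, 0.1, 90.0]
ft_force: [0.9, -0.3, -1.9]
finger_gap: 57.0
grip_force: 64.3
```

```bash
python3 - <<'E'
from bench import r
from h import *
print(*held(r)); p=[]
for i in range(4): p.append(r.sense()["tool_pos"]); r.snapshot("wrist")
print(np.mean(p,0))
E
```

```text
-50.240758152589024 ((0.2095576524734497, -0.2176138311624527), 30.219093322753906) [-29.08243508 -28.60769503] [30.21032245 28.11042007] 443
[ 424.7777625  -245.46101326  158.40724817]
```

Emit:
apply_moves --pt "-1 0 0 -15 0 0 0" --pt "-1 5 5 -20 0 0 0" --pt "-1 10 10 -20 0 0 0" --pt "-1 15 10 -10 0 0 0" --pt "-1 20 10 0 0 0 0" --pt "-1 20 10 0 0 0 0" --pt "-1 20 10 0 0 0 0" --pt "-1 20 15 0 0 0 0"

```text
time: 25.5
tool_pos: [493.9, -134.1, 222.0]
tcp_rot: [-180.0, -0.0, 90.0]
ft_force: [0.2, -0.7, -2.7]
finger_gap: 56.9
grip_force: 64.6
```

Emit:
apply_moves --pt "-1 25 12 0 0 0 0" --pt "-1 30 15 0 0 0 0" --pt "-1 30 15 0 0 0 0" --pt "-1 30 15 0 0 0 0" --pt "-1 30 15 0 0 0 0" --pt "-1 25 15 0 0 0 0" --pt "-1 18 12 0 0 0 0" --pt "-1 11 7.5 0 0 0 0"

```text
time: 26.3
tool_pos: [600.7, 65.8, 221.5]
tcp_rot: [-179.9, -0.0, 90.1]
ft_force: [0.3, -0.4, -2.7]
finger_gap: 56.9
grip_force: 64.7
```

```bash
python3 - <<'E'
from bench import r
from h import *
p=[]
for i in range(4): r.snapshot("wrist"); p.append(r.sense()["tool_pos"])
print(np.array(p))
E
```

```text
[[601.22382161  66.7418336  221.34556085]
 [600.62808022  65.3680429  221.31411609]
 [600.24153618  64.24781673 221.36160775]
 [600.05431896  63.59864308 221.4339109 ]]
```

Emit:
apply_moves --pt "-1 0 1 15 0 0 0" --pt "-1 0 0 25 0 0 0" --pt "-1 0 0 25 0 0 0" --pt "-1 0 0 20 0 0 0" --pt "-1 0 0 10 0 0 0" --pt "-1 0 0 6 0 0 0" --pt "-1 0 0 4 0 0 0" --pt "-1 0 0 2 0 0 0"

```text
time: 27.3
tool_pos: [601.9, 63.9, 115.2]
tcp_rot: [179.9, 0.0, 90.0]
ft_force: [0.2, 0.7, -3.2]
finger_gap: 56.9
grip_force: 64.8
```

Emit:
apply_moves --pt "-1 0 0 0.5 0 0 0" --pt "-1 0 0 0.5 0 0 0" --pt "-1 0 0 0.5 0 0 0" --pt "-1 0 0 0.5 0 0 0" --pt "-1 0 0 0 0 0 0" --pt "-1 0 0 0 0 0 0" --pt "-1 0 0 0 0 0 0" --pt "-1 0 0 0 0 0 0"

```text
time: 28.1
tool_pos: [601.4, 64.2, 112.6]
tcp_rot: [180.0, -0.0, 90.0]
ft_force: [-0.3, 0.1, -2.0]
finger_gap: 56.7
grip_force: 64.8
```

Emit:
apply_moves --pt "-1 0 0 0.5 0 0 0" --pt "-1 0 0 0.5 0 0 0" --pt "-1 0 0 0.5 0 0 0" --pt "-1 0 0 0 0 0 0" --pt "-1 0 0 0 0 0 0" --pt "-1 0 0 0 0 0 0" --pt "-1 0 0 0 0 0 0" --pt "-1 0 0 0 0 0 0"

```text
time: 28.9
tool_pos: [601.6, 64.2, 112.5]
tcp_rot: [180.0, -0.0, 90.0]
ft_force: [-4.7, -0.2, 7.8]
finger_gap: 57.0
grip_force: 65.8
```

Emit:
apply_moves --pt "0.38 0 0 0 0 0 0" --pt "0.45 0 0 0 0 0 0" --pt "0.55 0 0 0 0 0 0" --pt "0.65 0 0 0 0 0 0" --pt "0.75 0 0 0 0 0 0" --pt "0.75 0 0 0 0 0 0" --pt "0.75 0 0 0 0 0 0" --pt "0.75 0 0 0 0 0 0"

```text
time: 29.7
tool_pos: [601.4, 64.1, 111.1]
tcp_rot: [-180.0, 0.0, 90.0]
ft_force: [-0.2, 0.4, 0.4]
finger_gap: 74.9
grip_force: 0.0
```

Emit:
apply_moves --pt "0.75 0 0 -5 0 0 0" --pt "0.75 0 0 -10 0 0 0" --pt "0.75 0 0 -20 0 0 0" --pt "0.75 0 0 -30 0 0 0" --pt "0.75 0 0 -40 0 0 0" --pt "1 0 0 -40 0 0 0" --pt "1 -10 -15 -15 0 0 0" --pt "1 -20 -25 0 0 0 0"

```text
time: 30.5
tool_pos: [563.4, 34.7, 276.3]
tcp_rot: [179.6, -0.0, 90.1]
ft_force: [-0.1, -0.8, -0.6]
finger_gap: 85.3
grip_force: 0.0
```

Emit:
apply_moves --pt "1 -10 -15 0 0 0 0" --pt "1 -15 -20 0 0 0 0" --pt "1 -17 -20 0 0 0 0" --pt "1 -17 -20 10 0 0 0" --pt "1 -17 -20 20 0 0 0" --pt "1 -17 -18 20 0 0 0" --pt "1 -12 -15 20 0 0 0" --pt "1 -7 -10 15 0 0 0"

```text
time: 31.3
tool_pos: [422.4, -78.7, 186.0]
tcp_rot: [180.0, 0.0, 90.0]
ft_force: [0.6, 0.7, 0.4]
finger_gap: 85.3
grip_force: 0.0
```

```bash
python3 - <<'E'
from bench import r
from h import *
r.snapshot("wrist"); r.snapshot("wrist"); w,st=wrist(r); print(lid(w,134,424,-78)); print("l",lid(w,162,601,64));print(st["tool_pos"],r.sense()["tool_pos"])
E
```

```text
((423.6992492675781, -78.87236022949219), 32.89027786254883)
l ((576.021240234375, 48.17644119262695), 16.68436622619629)
[421.6029786  -78.31620745 184.87778639] [422.97679921 -78.04970838 186.38844267]
```

Emit:
apply_moves --pt "1 -1 0 15 0 0 0" --pt "1 0 0 25 0 0 0" --pt "1 0 0 25 0 0 0" --pt "1 0 0 20 0 0 0" --pt "1 0 0 12 0 0 0" --pt "1 0 0 6 0 0 0" --pt "1 0 0 0 0 0 0" --pt "1 0 0 0 0 0 0"

```text
time: 32.25
tool_pos: [424.3, -79.0, 84.1]
tcp_rot: [179.9, 0.0, 90.0]
ft_force: [0.6, -0.1, 0.4]
finger_gap: 85.7
grip_force: 0.0
```

Emit:
apply_moves --pt "-1 0 0 0 0 0 0" --pt "-1 0 0 0 0 0 0" --pt "-1 0 0 0 0 0 0" --pt "-1 0 0 0 0 0 0" --pt "-1 0 0 0 0 0 0" --pt "-1 0 0 0 0 0 0" --pt "-1 0 0 0 0 0 0" --pt "-1 0 0 0 0 0 0"

```text
time: 33.05
tool_pos: [424.6, -79.3, 85.1]
tcp_rot: [179.9, 0.0, 90.0]
ft_force: [-2.2, 0.7, 9.7]
finger_gap: 61.7
grip_force: 62.7
```

Emit:
apply_moves --pt "-1 0 0 0 0 0 0" --pt "-1 0 0 -5 0 0 0" --pt "-1 0 0 -10 0 0 0" --pt "-1 0 0 -15 0 0 0" --pt "-1 0 0 -20 0 0 0" --pt "-1 0 0 -20 0 0 0" --pt "-1 0 0 -20 0 0 0" --pt "-1 0 0 -10 0 0 0"

```text
time: 33.85
tool_pos: [424.2, -79.2, 185.4]
tcp_rot: [179.9, 0.0, 90.0]
ft_force: [-0.0, -0.7, -3.6]
finger_gap: 61.2
grip_force: 66.2
```

```bash
python3 - <<'E'
from bench import r
from h import *
print(*held(r)); p=[]
for i in range(4): p.append(r.sense()["tool_pos"]); r.snapshot("wrist")
print(np.mean(p,0))
E
```

```text
-49.3698846509956 ((4.843713283538818, 0.04828326776623726), 36.89576721191406) [-30.78789408 -36.28927866] [33.17656567 36.38763297] 567
[424.00299897 -79.11534334 184.2687436 ]
```

Emit:
apply_moves --pt "-1 10 0 -15 0 0 0" --pt "-1 25 0 -15 0 0 0" --pt "-1 30 0 0 0 0 0" --pt "-1 30 0 0 0 0 0" --pt "-1 30 0 0 0 0 0" --pt "-1 30 5 0 0 0 0" --pt "-1 25 10 0 0 0 0" --pt "-1 20 15 0 0 0 0"

```text
time: 34.9
tool_pos: [452.8, 123.5, 213.6]
tcp_rot: [-180.0, -0.0, 90.1]
ft_force: [1.3, -0.5, -3.9]
finger_gap: 61.3
grip_force: 66.8
```

Emit:
apply_moves --pt "-1 15 20 0 0 0 0" --pt "-1 10 22 0 0 0 0" --pt "-1 7 22 0 0 0 0" --pt "-1 5 22 0 0 0 0" --pt "-1 0 22 0 0 0 0" --pt "-1 0 18 0 0 0 0" --pt "-1 0 12 0 0 0 0" --pt "-1 0 5.5 0 0 0 0"

```text
time: 35.7
tool_pos: [597.1, 158.8, 212.7]
tcp_rot: [-179.9, 0.0, 90.0]
ft_force: [0.9, 0.3, -4.3]
finger_gap: 61.5
grip_force: 66.9
```

```bash
python3 - <<'E'
from bench import r
from h import *
p=[]
for i in range(4): r.snapshot("wrist"); p.append(r.sense()["tool_pos"])
print(np.array(p))
E
```

```text
[[597.32687185 158.63934392 212.71570693]
 [596.72313303 158.59799245 212.79246374]
 [596.32501468 158.57096549 212.88087577]
 [596.20074006 158.5061035  213.02911217]]
```

Emit:
apply_moves --pt "-1 -0.5 1 15 0 0 0" --pt "-1 0 0 20 0 0 0" --pt "-1 0 0 15 0 0 0" --pt "-1 0 0 10 0 0 0" --pt "-1 0 0 6 0 0 0" --pt "-1 0 0 3 0 0 0" --pt "-1 0 0 2 0 0 0" --pt "-1 0 0 0 0 0 0"

```text
time: 36.7
tool_pos: [598.2, 157.7, 142.6]
tcp_rot: [180.0, -0.0, 90.0]
ft_force: [-0.6, 0.0, -5.8]
finger_gap: 61.0
grip_force: 67.0
```

Emit:
apply_moves --pt "-1 0 0 0.5 0 0 0" --pt "-1 0 0 0.5 0 0 0" --pt "-1 0 0 0.5 0 0 0" --pt "-1 0 0 0.5 0 0 0" --pt "-1 0 0 0 0 0 0" --pt "-1 0 0 0 0 0 0" --pt "-1 0 0 0 0 0 0" --pt "-1 0 0 0 0 0 0"

```text
time: 37.5
tool_pos: [597.8, 157.7, 140.1]
tcp_rot: [180.0, -0.0, 90.0]
ft_force: [0.3, 0.0, -4.2]
finger_gap: 61.4
grip_force: 67.0
```

Emit:
apply_moves --pt "-1 0 0 0.5 0 0 0" --pt "-1 0 0 0.5 0 0 0" --pt "-1 0 0 0.5 0 0 0" --pt "-1 0 0 0 0 0 0" --pt "-1 0 0 0 0 0 0" --pt "-1 0 0 0 0 0 0" --pt "-1 0 0 0 0 0 0" --pt "-1 0 0 0 0 0 0"

```text
time: 38.3
tool_pos: [598.0, 157.7, 139.3]
tcp_rot: [180.0, -0.0, 90.0]
ft_force: [-4.1, 0.3, 5.3]
finger_gap: 61.2
grip_force: 68.1
```

Emit:
apply_moves --pt "0.48 0 0 0 0 0 0" --pt "0.55 0 0 0 0 0 0" --pt "0.62 0 0 0 0 0 0" --pt "0.7 0 0 0 0 0 0" --pt "0.8 0 0 0 0 0 0" --pt "0.8 0 0 0 0 0 0" --pt "0.8 0 0 0 0 0 0" --pt "0.8 0 0 0 0 0 0"

```text
time: 39.1
tool_pos: [597.8, 157.7, 138.6]
tcp_rot: [-180.0, -0.0, 90.0]
ft_force: [0.4, 0.3, 0.3]
finger_gap: 76.6
grip_force: 0.0
```

Emit:
apply_moves --pt "0.8 0 0 -5 0 0 0" --pt "0.8 0 0 -10 0 0 0" --pt "0.8 0 0 -20 0 0 0" --pt "0.8 0 0 -30 0 0 0" --pt "0.8 0 0 -40 0 0 0" --pt "1 0 0 -35 0 0 0" --pt "1 0 -20 -10 0 0 0" --pt "1 0 -35 0 0 0 0"

```text
time: 39.9
tool_pos: [544.6, 157.6, 292.5]
tcp_rot: [179.7, -0.1, 90.0]
ft_force: [0.3, 0.4, -0.0]
finger_gap: 85.1
grip_force: 0.0
```

Emit:
apply_moves --pt "1 0 -40 0 0 0 0" --pt "1 -10 -40 0 0 0 0" --pt "1 -10 -40 0 0 0 0" --pt "1 -10 -40 0 0 0 0" --pt "1 -10 0 0 0 0 0" --pt "1 -10 0 0 0 0 0" --pt "1 0 0 0 0 0 0" --pt "1 0 0 0 0 0 0"

```text
time: 40.7
tool_pos: [383.6, 107.4, 288.8]
tcp_rot: [-180.0, -0.0, 90.0]
ft_force: [-0.3, 0.6, -0.4]
finger_gap: 85.2
grip_force: 0.0
```

```bash
python3 - <<'E'
from bench import r
from h import *
np.set_printoptions(suppress=True,precision=1)
M=dict(xl=(597.4,159,188),l=(601.3,64,162),m=(614.3,-34,138),s=(613.3,-121,116))
for k in ("top","wrist"):
    if k=="wrist": w,st=wrist(r)
    else: w=r.snapshot("top")
    cv2.imwrite(f"pics/end_{k}.png",w["color"])
    for n,(x,y,z) in M.items():
        try:
            c,rad=lid(w,z,x,y); print(k,n,np.array(c),rad,np.array(c)-[x,y])
        except Exception as e: print(k,n,e)
print(st["tool_pos"])
E
```

```text
top xl [597.2 155.8] 33.352535247802734 [-0.2 -3.2]
top l [600.4  63.1] 30.316598892211914 [-0.9 -0.9]
top m [613.3 -35.2] 28.128726959228516 [-1.  -1.2]
top s [ 611.9 -121.4] 25.51439094543457 [-1.4 -0.4]
wrist xl [595.3 157.7] 34.311012268066406 [-2.1 -1.3]
wrist l [598.4  64.3] 32.30097961425781 [-2.9  0.3]
wrist m [611.5 -33.3] 30.320573806762695 [-2.8  0.7]
wrist s max() iterable argument is empty
[383.5 107.6 288.6]
```

View pics/end_wrist.png

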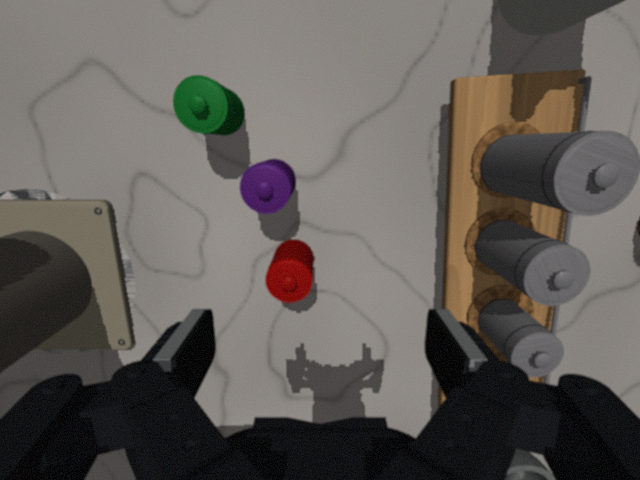

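View pics/end_top.png

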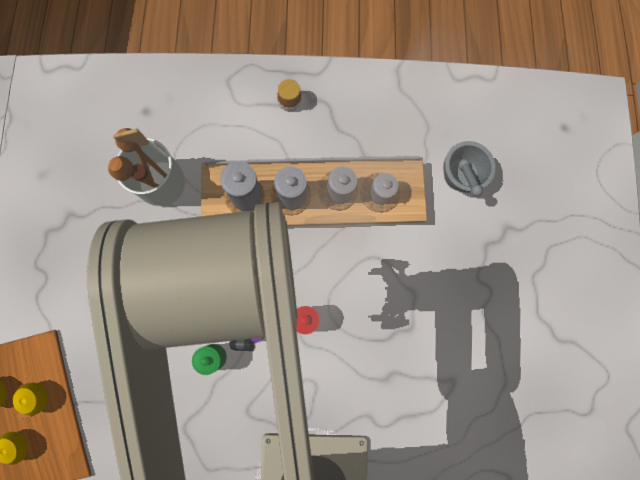

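The top view shows all four canisters upright on their mats, in order: XL (238,180), L (290,185), M (342,182), S (385,188). All are within about 3 mm of centre. The crock and mortar have not moved and the gripper is clear.

```bash
python3 -c "
from bench import r
print(r.hand_in())"
```

```text
the job is handed in; nothing more can be done
None
```

The job is handed in at about 41 s: XL, L, M and S stand upright on mats a to d, running from the crock to the mortar, each measured within about 4 mm of its mat's centre, with the crock and mortar unmoved in the final picture; no verdict was returned.

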